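Oil a graver and bring it to its honing angle on the worn oilstone

ROBOT

A 7-joint arm with a two-finger parallel gripper is mounted at the origin on the work surface. World frame = base frame: x ahead of the robot, y to its left, z up, the work surface at z = 0. Lengths are in m, angles in rad, forces in N, time in s.
With the tool pointing down it reaches from about 0.4 to 0.85 m from the base axis. Payload 10.4 kg.
Tool frame: the origin (TCP) lies on the centre line of the jaws, within the pads' length; the fingertips stand 25 mm ahead of it and the grasp point (between the pads) lies 6 mm ahead of it; z points along the fingers, y is the line along which they close (so a half turn about z gives the same grasp; the last joint's range is limited). The gripper opens to 87 mm and grips with 3 to 60 N. Pads are 19 mm wide; open, the fingers measure 117 mm over their backs; the gripper's body (75 mm by 190 mm) begins 51 mm behind the grasp point.
Start: joints at [-1.291, 0.332, -0.065, 1.46, 0.022, 1.35, -0.088], TCP at [0.186, 0.597, 0.248] pointing down, gripper open.
Joint ranges: [-2.6, 2.6], [-0.5, 2.12], [-1.47, 1.34], [0.16, 2.42], [-1.27, 4.41], [0.06, 2.06], [-2.6, 2.6]. Speed limits (rad/s): [2.22, 2.22, 2.79, 2.79, 3.14, 3.14, 3.14].

INTERFACE

Orientations are given as [roll, pitch, yaw] about the fixed x, y, z axes, in that order (R = Rz(yaw) Ry(pitch) Rx(roll)).
In Python, from plant import bot gives the robot as it stands. Calls block until the motion is done:
- bot.goto(position, orientation): joint-space move of the TCP to a pose.
- bot.move_straight(position, rate=0.15, ori=None): straight line of the TCP; ori=None keeps the orientation; rate is the mean speed in m/s.
- bot.move_j(angles): joint-space move.
- bot.set_gripper(opening): finger opening in m; the grip force is fixed at half the most; returns when the fingers have stopped.
- bot.hold(seconds).
- bot.inverse_kinematics(position, orientation): joint angles nearest the present ones, or None.
- bot.snapshot(name): name is "scene" or "top" or "wrist"; returns a dict with "color" (420x560x3 uint8, red, green, blue), "intrinsics" (3x3 intrinsics, pixels), "rvec" (rotation vector, rad) and "tvec" (3), from world to camera coordinates, as OpenCV has them; the wrist camera has in their place "mount" (4x4, takes a point from camera to tool coordinates, whose origin is the TCP and whose axes are the flange's). Camera axes: x right, y down, z forward; pixel columns grow to the right and rows downward; lengths in m; the calibration is good to about 2 mm. A picture is of the moment at which its call begins: read the wrist's pose just before it. There is no depth.
A pose or a line that the arm cannot do raises bot.Unreachable and nothing moves.
- bot.close_job(): hands the job in; it is judged then, once.
Readings, each from a call of its own:
- bot.get_time_s(): time.
- bot.get_joint_pos(): joint angles.
- bot.get_qd(): joint speeds.
- bot.get_joint_efforts(): joint torques, N m.
- bot.get_tool_pos(): TCP position.
- bot.get_tcp_rot(): TCP orientation.
- bot.get_wrist_force(): force on the tool from outside, world axes, zero at the start.
- bot.get_wrist_torque(): the same for the moment, N m.
- bot.get_finger_gap(): finger opening in m.
- bot.get_grasp_force(): force on a finger pad.
Only numpy, scipy, OpenCV 4.12 (cv2) and the standard library are available. Lean on these libraries where they do the work, as an engineer would, in place of code of your own. Each camera call takes 0.05 s, during which the arm holds its last target. There are 200 camera calls.

TASK

Take the graver in its aluminium honing holder out of its rest, dip the graver's tip into the open oil tin, then set the tip on the oilstone with the handle still low (needle clearly short of the red mark). Keeping the tool in line with the stone's length and pressing only lightly, rock the handle up until the needle of the tool's angle dial has settled on the red mark. Finish like that, still gripping the tool with its tip on the stone and the needle at rest on the mark; do not let go, and leave the other things on the bench where they are.

Things in the scene. Friction and masses are not known exactly. Their poses are not given: they have to be found in the camera images.
- graver_grip (a point): Centre of the aluminium holder bar (16 mm wide in x, 18 high in z, y -118 to +42 mm), place to grip it, fingers closing along x, within 24 mm of here. Tool axes: +y to the tip, +x out of the dial's white face, z up. Dial 68 mm across, 12 thick, on the bar's +x side at y -68, z +10; wood handle y -118 to -149. 0.14 to 0.27 kg. Starts 60 mm above the bench, tip 18 deg down, 40 mm free below.
- graver_tip (a point): The graver's cutting tip (lower front edge of its 5 mm thick steel shank), 90 mm ahead of point graver_grip and 2 mm below the bar's middle line. Same axes as graver_grip.
- needle (a joint): Angle of the dial's black needle on the dial, rad. The needle is a weighted pendulum whose long end always settles straight up, so at rest it reads how far the tool's tip points down from level (0 level, 0.31 in the rest, grows as the handle is raised). It swings with a period of about 0.5 s and takes about 2 s to settle after a movement.
- mark (a joint): Angle of the red mark on the dial's rim in the same measure, rad, between 0.61 and 0.79: the needle lies on the mark when the joint needle equals this. It does not change in a run.
- needle_end (a point): Point on the needle's long end, 28 mm from the dial's centre, on the dial's face; its z axis runs along the needle outwards.
- mark_end (a point): Point 28 mm from the dial's centre towards the red mark, a red tab 5 mm wide on the dial's rim; its z axis points outwards to the mark.
- oilstone: Brown oilstone, 50 mm wide (x), 110 long (y), fixed in line in a pale wooden tray (74 x 134 mm, rim 26 mm above the bench). Origin: centre of its underside, 19 mm above the bench; z up. Its top is worn hollow: 18 mm above the origin for y within 11 mm, 19.5 at y 33, 22 at the ends. It lies on a rubber bed and sinks straight down about 0.5 mm per newton, 6 mm at most.
- rest: Fixed black iron rest in which the graver starts: base 64 x 194 mm, 10 mm high, two posts with U-shaped saddles (28 mm wide over all, open at the top) under the bar, 28 to 38 mm ahead of and 109 to 117 mm behind graver_grip. Origin on the bench, straight under the place where graver_grip starts; y is the tool's direction.
- oil_tin: Small open round aluminium tin, 66 mm across outside, 61 mm inside, 20 mm high, loose (0.16 kg), an oiled felt pad on its floor (top of the pad 5 mm above the bench). Origin: centre of its underside.
- tin_mouth (a point): Centre of the tin's mouth, level with the rim, 20 mm above the bench. To clear the rim, dip with the tool pointing about 30 to 45 degrees down.
- gem_box: Bystander: open black box of gems, 70 x 110 mm, 16 mm high.
- stone_tin: Bystander: closed round tin, 71 mm across, 39 mm high.
- dish: Bystander: small white dish, 72 mm across, 16 mm high.
- tweezers: Bystander: steel tweezers lying flat, 150 mm long, along their y.
- spare_graver: Bystander: graver with a mushroom handle lying flat, 130 mm long, along its y, 27 mm high.
- loupe: Bystander: black eye loupe, 34 mm across, 22 mm high, with a steel handle along its y.
- ring_clamp: Bystander: wooden ring clamp lying flat, 85 mm long, along its y, 25 mm high.
Not all that is in view belongs to the job. Of the things like the part that bears oilstone, leave any that is purple; of the rest the smaller one is meant.

How it is judged:
By the outcome, as a careful person would: the job done as asked, in the order asked, and still so for the second after the job is handed in, while the arm keeps its last pose, push and grip.
It also fails if it takes over 48 s, if anything falls off the work surface, if the arm or the gripper's body presses on something with over 40 N, if the wrist force passes 120 N, or if a joint passes its speed limit or range.

## Working session

There is one attempt and no reset: what is moved stays moved. The work goes in short steps, each a Python script; the robot and the scene stay as the last script left them, time stands still between calls to the robot, and variables do not carry over. Pictures are saved under pics/ and viewed, at most 10 in all, crops included, and the job is handed in when it is done.

```bash
mkdir -p pics; ls; cat > h.py <<'E'
import numpy as np, cv2
from scipy.spatial.transform import Rotation as Ro
def snap(bot,n,f):
    s=bot.snapshot(n); cv2.imwrite('pics/'+f+'.png',s['color'][:,:,::-1]); np.savez('pics/'+f+'.npz',**s); return s
def ray(s,u,v):
    R=cv2.Rodrigues(np.array(s['rvec']))[0]; t=np.array(s['tvec']).ravel()
    return -R.T@t, R.T@np.linalg.solve(s['intrinsics'],[u,v,1.])
def at(s,u,v,z):
    c,d=ray(s,u,v); return c+d*(z-c[2])/d[2]
def proj(s,P):
    return cv2.projectPoints(np.array(P,float).reshape(-1,1,3),np.array(s['rvec'],float),np.array(s['tvec'],float),s['intrinsics'],None)[0].reshape(-1,2)
E
python3 - <<'E'
from plant import bot
from h import *
a=snap(bot,'top','top0');b=snap(bot,'scene','scene0')
print(bot.get_time_s(),bot.get_tcp_rot(),ray(a,280,210),ray(b,280,210))
E
```

```text
pics
0.1 [-3.14033930e+00  7.28525573e-05  2.83885493e+00] (array([0.44430857, 0.06244688, 1.40353133]), array([ 0.07580635,  0.02713078, -0.99690027])) (array([1.1124888 , 0.81913087, 1.01586184]), array([-0.42643867, -0.55772926, -0.7122428 ]))
```

View pics/top0.png

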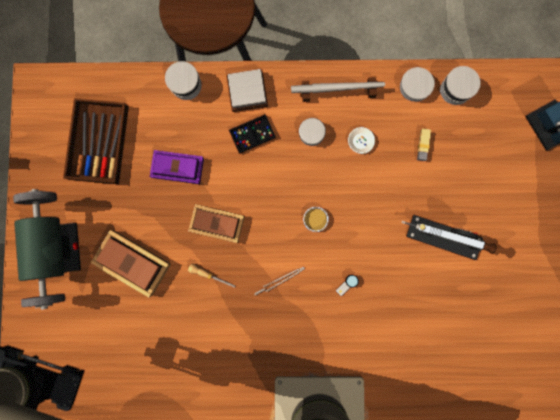

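View pics/scene0.png

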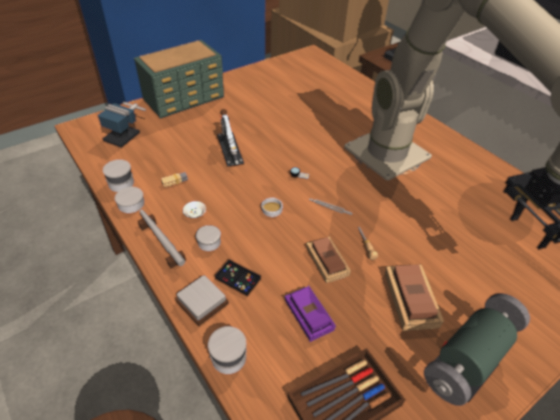

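The two pictures show three stones in trays. In the top view the purple one is at (177,167), the large pale one at (130,262) and the small pale one at (216,223). The choice is the small pale one. The tool is at (447,238) with its tip at left (404,222), and the open tin is at (317,219). I'll check close crops.

```bash
python3 - <<'E'
from h import *
t=cv2.imread('pics/top0.png');s=cv2.imread('pics/scene0.png')
def c(i,x,y,w,h,W,H): return cv2.resize(i[y:y+h,x:x+w],(W,H),interpolation=cv2.INTER_CUBIC)
A=np.hstack([c(t,180,190,80,60,400,300),c(t,295,200,80,60,400,300)])
B=np.hstack([c(t,400,205,120,60,520,300*520//600)[:260],c(s,205,105,60,65,280,260)])
cv2.imwrite('pics/c1.png',np.vstack([A,B]))
E
```

```text
(no output)
```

View pics/c1.png

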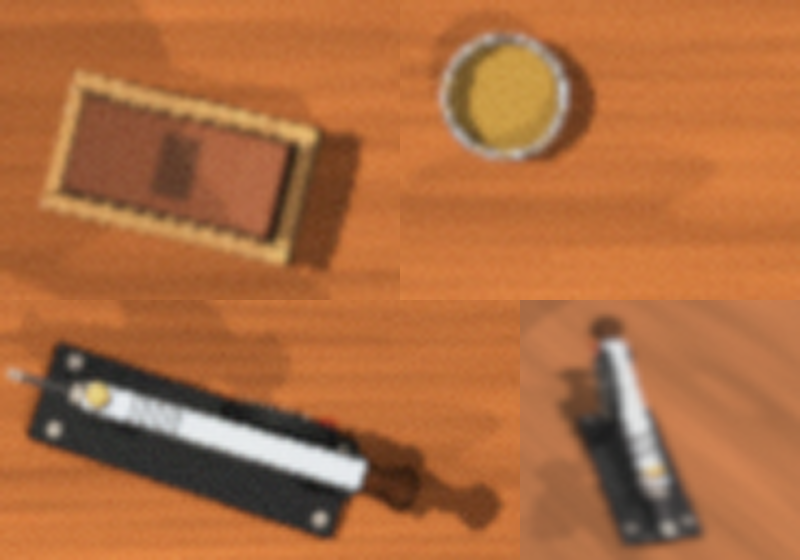

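The crops confirm it: the small pale tray with the brown, non-purple stone has its centre at about (216,223). The tin's mouth is at (316,219). The graver lies tip-left in the black rest, its bar running from about (421,229) to (484,245). Now I'll compute positions and go for a close wrist view.

```bash
python3 - <<'E'
from plant import bot
from h import *
s=np.load('pics/top0.npz')
def p(X,Y,x0,y0,k,z): return at(s,x0+(X+.5)/k-.5,y0+(Y+.5)/k-.5,z)
C=[p(*q,180,190,5,.026) for q in [(78,72),(318,130),(287,263),(43,205)]]
print('tray',np.mean(C,0),[np.linalg.norm(C[i]-C[i-1]) for i in range(4)], [np.degrees(np.arctan2(*(C[a]-C[b])[:2][::-1])) for a,b in((0,1),(3,2))])
print('tin',p(105,96,295,200,5,.02))
q=[p(x,y-300,400,205,520/120,z) for x,y,z in((60,345,.01),(28,437,.01),(330,537,.01),(10,374,.03),(80,393,.056),(365,473,.105))]
for a in q: print(a)
d=q[0]-q[1]; print(np.linalg.norm(d),np.linalg.norm(q[2]-q[1]))
v=q[4]-q[5]; yaw=np.arctan2(v[1],v[0]); print('toolyaw',np.degrees(yaw))
M=bot.snapshot('wrist'); print(np.round(M['mount'],3),M['intrinsics'])
E
```

```text
tray [0.51495768 0.27019866 0.026     ] [np.float64(0.07292333478519852), np.float64(0.1320345406791529), np.float64(0.07214822311859603), np.float64(0.13351769532203503)] [np.float64(76.2388548889935), np.float64(76.57491013699939)]
tin [0.52572415 0.00555234 0.02      ]
[ 0.53557176 -0.25563579  0.01      ]
[ 0.479116   -0.23470151  0.01      ]
[ 0.41781264 -0.41641474  0.01      ]
[ 0.51675963 -0.22047372  0.03      ]
[ 0.50396222 -0.25624586  0.056     ]
[ 0.4557804  -0.40482921  0.105     ]
0.06021209624122972 0.19177538889855222
toolyaw 72.03343194665472
[[-0.    -0.969 -0.248  0.067]
 [ 1.    -0.    -0.001  0.   ]
 [ 0.001 -0.248  0.969 -0.138]
 [ 0.     0.     0.     1.   ]] [[307.17624068   0.         278.31244029]
 [  0.         307.17624068 208.29327423]
 [  0.           0.           1.        ]]
```

```bash
cat >> h.py <<'E'
def toolR(head,down):  # tool axes: y to tip, heading (rad), tip 'down' rad
    y=np.array([np.cos(head)*np.cos(down),np.sin(head)*np.cos(down),-np.sin(down)])
    x=np.array([np.sin(head),-np.cos(head),0]); return np.column_stack([x,y,np.cross(x,y)])
# gripper z=-tool z; gripper y = sg*tool x
def gripR(T,sg=1):
    z=-T[:,2]; y=sg*T[:,0]; return np.column_stack([np.cross(y,z),y,z])
def rpy(R): return Ro.from_matrix(R).as_euler('xyz')
def camlook(c,tgt,roll,mount):
    z=(tgt-c)/np.linalg.norm(tgt-c); x=np.cross(z,[0,0,1]); x/=np.linalg.norm(x)
    Rc=np.column_stack([x,np.cross(z,x),z])@Ro.from_euler('z',roll).as_matrix()
    R=Rc@mount[:3,:3].T; return c-R@mount[:3,3],R
E
python3 - <<'E'
from plant import bot
from h import *
M=np.array(bot.snapshot('wrist')['mount']); np.save('mount.npy',M)
h=np.radians(72); T=toolR(h,.314); G=np.array([.4905,-.300,.06])
D=G+T@[.02,-.068,.01]; print('dial',D)
q0=np.array(bot.get_joint_pos())
for el in (30,40,50,60):
  for az in (-18,-40,0,20):
    for roll in range(0,360,45):
      e,a=np.radians([el,az]); c=D+.21*np.array([np.cos(e)*np.cos(a),np.cos(e)*np.sin(a),np.sin(e)])
      p,R=camlook(c,D,np.radians(roll),M); q=bot.inverse_kinematics(p,rpy(R))
      if q is not None: print('cam',el,az,roll,np.round(p,3),np.round(q,2))
for sg in(1,-1):
  for y in (.0,.008):
    R=gripR(T,sg); print('grip',sg,y,bot.inverse_kinematics(G+T@[0,y,0]-R[:,2]*.006,rpy(R)))
  for d in (.45,.6,.7,.8):
    T2=toolR(np.radians(76.4),d);R=gripR(T2,sg); g=np.array([.515,.27,.037])-T2@[0,.09,-.002]
    print('stone',sg,d,np.round(g,3),bot.inverse_kinematics(g+T2@[0,.008,0]-R[:,2]*.006,rpy(R)))
E
```

```text
dial [ 0.49048984 -0.36475261  0.09051391]
cam 30 0 180 [ 0.527 -0.365  0.148] [ 0.01  1.16  0.97  0.91 -0.32  1.99 -0.76]
cam 30 0 225 [ 0.532 -0.343  0.14 ] [-0.17  1.24  1.14  1.01 -0.32  1.91 -1.46]
cam 30 0 270 [ 0.543 -0.333  0.12 ] [-0.16  1.36  1.14  0.9  -0.25  2.   -2.23]
cam 30 20 135 [ 0.536 -0.371  0.14 ] [ 0.02  1.18  0.88  0.86 -0.18  1.99  0.2 ]
cam 30 20 180 [ 0.525 -0.352  0.148] [-0.17  1.04  0.94  1.14 -0.13  1.74 -0.56]
cam 30 20 225 [ 0.521 -0.33   0.14 ] [-0.4   1.14  1.15  1.29 -0.18  1.61 -1.27]
cam 30 20 270 [ 0.529 -0.318  0.12 ] [-0.44  1.26  1.14  1.25 -0.11  1.64 -2.08]
cam 40 -18 180 [ 0.515 -0.373  0.153] [ 0.03  1.14  1.15  1.   -0.62  1.99 -0.91]
cam 40 -18 225 [ 0.528 -0.353  0.146] [-0.06  1.18  1.14  0.99 -0.49  1.96 -1.7 ]
cam 40 -40 135 [ 0.501 -0.402  0.146] [ 0.55  0.99  0.34  0.85 -0.4   2.04 -0.77]
cam 40 -40 180 [ 0.51  -0.381  0.153] [ 0.2   1.07  0.94  0.96 -0.65  2.03 -1.31]
cam 40 -40 225 [ 0.529 -0.368  0.146] [ 0.37  1.02  0.34  0.81 -0.15  2.05 -2.33]
cam 40 0 135 [ 0.522 -0.387  0.146] [ 0.15  1.14  0.9   0.85 -0.43  2.04 -0.01]
cam
[... 5012 characters left out ...]
14973
 -0.91141077]
grip -1 0.0 [ 1.22919414  0.78685752 -1.24789746  1.78980954  1.07470867  1.37346187
  2.47917842]
grip -1 0.008 [ 1.21581848  0.7917698  -1.24806421  1.79214292  1.07739273  1.37588945
  2.46290345]
stone -1 0.45 [0.496 0.192 0.078] [-0.64605563  0.519732    0.00668002  1.64326108  0.28610296  1.34333152
  2.14796934]
stone -1 0.6 [0.498 0.199 0.089] [-0.674155    0.60629451 -0.01926305  1.54085818  0.35610626  1.50184806
  2.09377841]
stone -1 0.7 [0.499 0.204 0.097] [-0.69157026  0.66873163 -0.03432934  1.47103211  0.39855495  1.60666267
  2.06808582]
stone -1 0.8 [0.501 0.21  0.103] [-0.7077071   0.73416155 -0.04801739  1.40035061  0.4394957   1.71037267
  2.04959141]
```

```bash
python3 - <<'E'
from plant import bot
from h import *
M=np.load('mount.npy')
D=np.array([.4905,-.3648,.0905]); e=np.radians(40)
v=np.array([np.cos(e),0,np.sin(e)])
p,R=camlook(D+.25*v,D,np.pi,M)
bot.goto(p+[0.02,0,.12],rpy(R)); bot.move_straight(p,.15,rpy(R)); bot.hold(.3)
P=bot.get_tool_pos();r=bot.get_tcp_rot()
s=bot.snapshot('wrist'); np.savez('pics/w1.npz',P=P,r=r,**s)
i=s['color'][:,:,::-1]; cv2.imwrite('pics/w1.png',i)
cv2.imwrite('pics/w1c.png',cv2.rotate(i,cv2.ROTATE_180))
print(bot.get_time_s(),P,p)
E
```

```text
Traceback (most recent call last):
plant.Unreachable: the arm cannot take that pose within its joint ranges
```

```bash
python3 - <<'E'
from plant import bot
from h import *
M=np.load('mount.npy')
D=np.array([.4905,-.3648,.0905])
def go():
  for el in (40,45,50):
   for az in (0,10,20):
    for roll in(180,200,160):
     for up in(.1,.06):
      e,a=np.radians([el,az])
      v=np.array([np.cos(e)*np.cos(a),np.cos(e)*np.sin(a),np.sin(e)])
      p,R=camlook(D+.24*v,D,np.radians(roll),M)
      try:
        bot.goto(p+[0,0,up],rpy(R))
      except bot.Unreachable: continue
      try: bot.move_straight(p,.15,rpy(R))
      except bot.Unreachable: print('line')
      return el,az,roll,up,p
print(go()); bot.hold(.3)
P=bot.get_tool_pos();r=bot.get_tcp_rot()
s=bot.snapshot('wrist'); np.savez('pics/w1.npz',P=P,r=r,**s)
i=s['color'][:,:,::-1]; cv2.imwrite('pics/w1.png',i)
cv2.imwrite('pics/w1c.png',cv2.rotate(i,cv2.ROTATE_180))
print(bot.get_time_s(),P)
E
```

```text
(40, 0, 180, 0.1, array([ 0.53939509, -0.36462215,  0.17234746]))
4.925 [ 0.53949866 -0.36480079  0.17291722]
```

View pics/w1c.png

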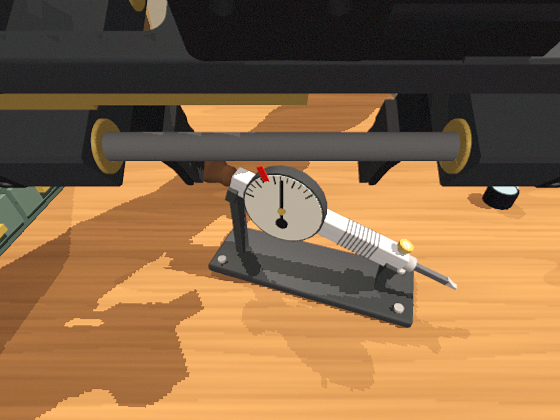

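The dial is clear: needle upright from (282,212) to (282,180), red tab at (263,174), graver tip at (455,287). I'll zoom in for precise pixels.

```bash
python3 - <<'E'
from h import *
i=cv2.imread('pics/w1c.png')
c=cv2.resize(i[155:255,235:335],(600,600),interpolation=cv2.INTER_CUBIC)
hsv=cv2.cvtColor(i,cv2.COLOR_BGR2HSV)
m=(hsv[...,1]>200)&(hsv[...,2]>110)&((hsv[...,0]<5)|(hsv[...,0]>175)); m[:150]=0;m[200:]=0
y,x=np.nonzero(m); print('red',x.mean(),y.mean(),len(x),x.min(),x.max(),y.min(),y.max())
d=cv2.resize(i[250:300,405:465],(200,167),interpolation=cv2.INTER_CUBIC)
o=np.zeros((600,800,3),np.uint8); o[:,:600]=c; o[:167,600:]=d
cv2.imwrite('pics/c2.png',o)
E
```

```text
red 262.38709677419354 173.5268817204301 93 257 268 166 181
```

View pics/c2.png

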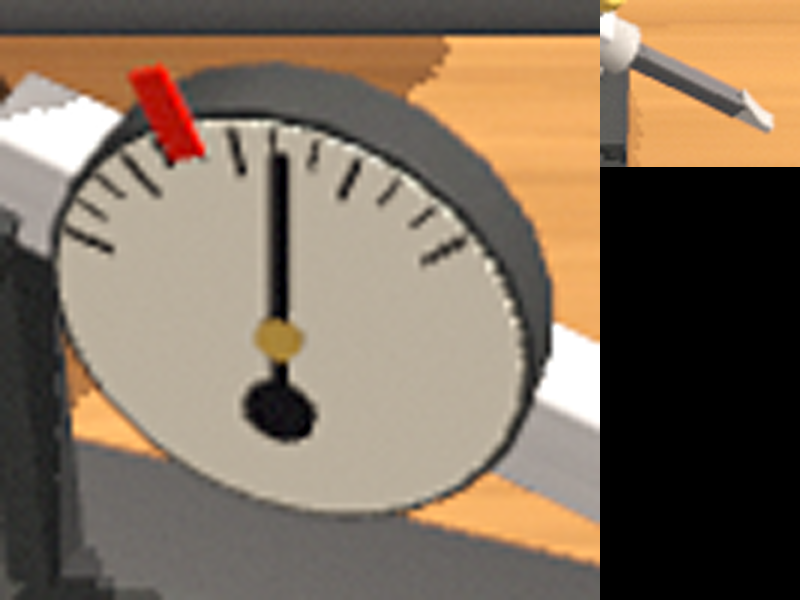

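The tab's lower end is at crop (188,157) and its upper end at (148,72). The needle runs from (278,340) to (278,150), and the tip sits at full-picture (456.6,288.4). I'll fit the tool pose and unproject the mark.

```bash
python3 - <<'E'
from h import *
from scipy.optimize import least_squares
w=np.load('pics/w1.npz'); M=w['mount'];K=w['intrinsics']
R=Ro.from_euler('xyz',w['r']).as_matrix(); Rc=R@M[:3,:3]; C=w['P']+R@M[:3,3]
def pj(P):
    q=(np.atleast_2d(P)-C)@Rc; q=q@K.T; q=q[:,:2]/q[:,2:]
    return np.array([559,419])-q     # rotated picture
i=cv2.imread('pics/w1c.png').astype(int)
m=((i.min(2)>140)&(i[...,2]-i[...,0]<60)).astype(np.uint8); sub=np.zeros_like(m); sub[174:242,243:325]=m[174:242,243:325]
n,l,st,_=cv2.connectedComponentsWithStats(sub); k=1+st[1:,4].argmax()
cs,_=cv2.findContours((l==k).astype(np.uint8),cv2.RETR_EXTERNAL,cv2.CHAIN_APPROX_NONE); hull=cv2.convexHull(max(cs,key=len))
E=cv2.fitEllipse(hull); print('ellipse',E, st[k])
th=np.linspace(0,2*np.pi,24,endpoint=False)
(cx,cy),(a,b),an=E; an=np.radians(an)
def norm(p):
    d=p-[cx,cy]; u=d[:,0]*np.cos(an)+d[:,1]*np.sin(an); v=-d[:,0]*np.sin(an)+d[:,1]*np.cos(an)
    return (np.hypot(2*u/a,2*v/b)-1)*30
tip=np.array([456.6,288.4])
def unp(x,fit):
    G=x[:3];T=toolR(x[3],.314); r=x[4]
    f=lambda y,z,X=.02:G+T@[X,y,z]
    return G,T,r,f
def res(x):
    G,T,r,f=unp(x,0)
    pts=np.array([f(-.068+r*np.cos(t),.01+r*np.sin(t)) for t in th])
    return np.r_[norm(pj(pts)),(pj(f(.09,-.002,0))-tip).ravel(),(x[2]-.06)/.001,(r-.033)*2000]
o=least_squares(res,[.4905,-.3,.06,np.radians(72),.033]); x=o.x
print('fit',x[:3],np.degrees(x[3]),x[4],o.cost,np.abs(o.fun).max())
G,T,r,f=unp(x,0); np.savez('fit.npz',G=G,head=x[3])
def ang(u,v,X):
    px=np.array([559-u,419-v,1.]); d=Rc@np.linalg.solve(K,px)
    A=T.T@(C-G); B=T.T@d; p=A+B*(X-A[0])/B[0]; q=p-[X,-.068,.01]
    return np.arctan2(-q[1],q[2]), np.hypot(q[1],q[2])
for n,(a_,b_) in dict(tablow=(188,157),tabhi=(148,72),tabmid=(168,113),needle=(279,155),tick0=(275,140),tickL1=(236,150),tickL3=(142,175),tickL4=(113,188),tickL5=(92,208),tickL6=(90,240),tickR1=(313,153),R2=(350,178),R3=(388,192),R4=(425,217),R5=(443,250)).items():
    u,v=235+(a_+.5)/6-.5,155+(b_+.5)/6-.5
    print(n,[np.round(ang(u,v,X),4) for X in(.02,.022)])
print('hub',ang(235+279/6-.5,155+340/6-.5,.02),ang(235+279/6-.5,155+340/6-.5,.025))
E
```

```text
ellipse ((282.94085693359375, 206.98915100097656), (59.47757339477539, 80.73541259765625), 118.42256927490234) [ 245  175   77   65 3265]
fit [ 0.49083027 -0.29909899  0.0606442 ] 70.10237517906128 0.031997537837908915 4.231202685949517 2.0049243241821726
tablow [array([0.7944, 0.0273]), array([0.7432, 0.0283])]
tabhi [array([0.771 , 0.0396]), array([0.7359, 0.0404])]
tabmid [array([0.7772, 0.0338]), array([0.736 , 0.0346])]
needle [array([0.3355, 0.0273]), array([0.3093, 0.0288])]
tick0 [array([0.3515, 0.0294]), array([0.3262, 0.0308])]
tickL1 [array([0.5415, 0.0275]), array([0.5034, 0.0287])]
tickL3 [array([1.0755, 0.0276]), array([1.014 , 0.0282])]
tickL4 [array([1.2544, 0.0288]), array([1.1909, 0.029 ])]
tickL5 [array([1.4281, 0.0295]), array([1.3636, 0.0294])]
tickL6 [array([1.6106, 0.0282]), array([1.5426, 0.0278])]
tickR1 [array([0.1829, 0.0289]), array([0.1671, 0.0304])]
R2 [array([-0.0022,  0.0275]), array([-0.0068,  0.029 ])]
R3 [array([-0.1741,  0.0285]), array([-0.1677,  0.0301])]
R4 [array([-0.3615,  0.029 ]), array([-0.3438,  0.0305])]
R5 [array([-0.5318,  0.0276]), array([-0.5027,  0.029 ])]
hub (np.float64(3.1331250595712223), np.float64(0.0020938991468834114)) (np.float64(-0.12055947320493567), np.float64(0.0027200564857404966))
```

```bash
python3 - <<'E'
from h import *
from scipy.optimize import least_squares
w=np.load('pics/w1.npz'); M=w['mount'];K=w['intrinsics']
R=Ro.from_euler('xyz',w['r']).as_matrix(); Rc=R@M[:3,:3]; C=w['P']+R@M[:3,3]
def pj(P):
    q=(np.atleast_2d(P)-C)@Rc; q=q@K.T; return np.array([559,419])-q[:,:2]/q[:,2:]
px=lambda L:np.array([235-.5,155-.5])+(np.array(L,float)+.5)/6
ticks=px([(275,140),(236,150),(142,175),(113,188),(92,208),(90,240),(313,153),(350,178),(388,192),(425,217),(443,250)])
ta=np.radians([20,30,60,70,80,90,10,0,-10,-20,-30])
tab=px([(130,72),(163,66),(204,152),(172,163)])
nee=px([(271,155),(287,155)]).mean(0); 
# ellipse boundary samples
th=np.linspace(0,2*np.pi,24,endpoint=False); cx,cy,a,b,an=282.94,206.99,59.48,80.74,np.radians(118.42)
def norm(p):
    d=p-[cx,cy]; u=d[:,0]*np.cos(an)+d[:,1]*np.sin(an); v=-d[:,0]*np.sin(an)+d[:,1]*np.cos(an)
    return (np.hypot(2*u/a,2*v/b)-1)*30
pol=lambda f,r,t,X:f(X,-.068-r*np.sin(t),.01+r*np.cos(t))
def model(x):
    T=toolR(x[3],x[4]); return lambda X,y,z:x[:3]+T@[X,y,z]
def res(x):
    f=model(x); 
    e=[norm(pj([pol(f,x[5],t,.02) for t in th]))*.7]
    for t,p,rr in zip(ta,ticks,[.0294,.0275,.0276,.0288,.0295,.0282,.029,.0275,.0285,.029,.0276]):
        # tangential residual only
        q=pj([pol(f,rr,t,.02),pol(f,rr,t+.02,.02)]); d=q[1]-q[0]; d/=np.linalg.norm(d); e.append([(p-q[0])@d*2])
    e+=[(pj(f(0,.09,-.002))-[456.6,288.4]).ravel()*.7,[(x[4]-.314)*50,(x[2]-.06)*500]]
    # tab
    mar,X,r0,r1=x[6:10]; A=np.array([[r1,1],[r1,-1],[r0,-1],[r0,1]])
    P=[f(X,-.068-r*np.sin(mar)-s*.0025*np.cos(mar),.01+r*np.cos(mar)-s*.0025*np.sin(mar)) for r,s in A]
    e.append((pj(P)-tab).ravel()); 
    # needle, plane X=x[10]; straight up => angle=down
    e.append([(pj(pol(f,.028,x[4],x[10]))-nee)[0][0], (pj(f(x[10],-.068,.01))-px([(278.5,340)]))[0][0]])
    return np.concatenate([np.ravel(v) for v in e])
o=least_squares(res,[.4908,-.299,.06,1.225,.314,.032,.75,.021,.028,.04,.021]); x=o.x
J=o.jac; cov=np.linalg.inv(J.T@J)*2*o.cost/(len(o.fun)-len(x))
for n,v,s in zip('Gx Gy Gz head down r mark tabX r0 r1 needX'.split(),x,np.sqrt(np.diag(cov))): print(n,round(v,4),round(s,4))
print(np.degrees(x[3])); print(np.round(o.fun[24:],2))
np.savez('fit.npz',G=x[:3],head=x[3],down=x[4],mark=x[6])
E
```

```text
Gx 0.4918 0.0005
Gy -0.2991 0.0002
Gz 0.0616 0.0005
head 1.2332 0.0042
down 0.3105 0.0031
r 0.0316 0.0002
mark 0.7246 0.0223
tabX 0.022 0.0012
r0 0.0286 0.0006
r1 0.0411 0.0006
needX 0.0214 0.0006
70.65887143701637
[-0.28  0.52  0.21  0.23  0.08  0.45  0.38 -0.2   0.16 -0.71 -0.19 -0.28
 -0.32 -0.17  0.8  -0.24  0.2   0.08 -0.11  0.29  0.32 -0.11 -0.4  -0.04
  0.05]
```

Mark ≈ 0.725 ± 0.02, limited by how far the tab stands proud of the dial. A second view from the other side, where that parallax cancels, should pin it.

```bash
python3 - <<'E'
from plant import bot
from h import *
M=np.load('mount.npy')
f=np.load('fit.npz'); D=f['G']+toolR(f['head'],.312)@[.02,-.068,.01]
def go():
  for el,az,d in ((45,-40,.23),(50,-40,.23),(50,-35,.23),(55,-45,.23),(45,-40,.22)):
    for roll in(180,165,195,150,210,135):
      e,a=np.radians([el,az])
      v=np.array([np.cos(e)*np.cos(a),np.cos(e)*np.sin(a),np.sin(e)])
      p,R=camlook(D+d*v,D,np.radians(roll),M)
      if bot.inverse_kinematics(p,rpy(R)) is None: continue
      try: bot.move_straight(p,.1,rpy(R))
      except bot.Unreachable: continue
      return el,az,d,roll,p
print(go()); bot.hold(.3)
P=bot.get_tool_pos();r=bot.get_tcp_rot()
s=bot.snapshot('wrist'); np.savez('pics/w2.npz',P=P,r=r,**s)
i=cv2.rotate(s['color'][:,:,::-1],cv2.ROTATE_180); cv2.imwrite('pics/w2c.png',i)
c=cv2.resize(i[160:260,230:330],(600,600),interpolation=cv2.INTER_CUBIC)
cv2.imwrite('pics/c3.png',c)
print(bot.get_time_s(),P)
E
```

```text
(45, -40, 0.23, 180, array([ 0.51677353, -0.385925  ,  0.17070929]))
6.125 [ 0.51727243 -0.38536906  0.17058466]
```

View pics/c3.png

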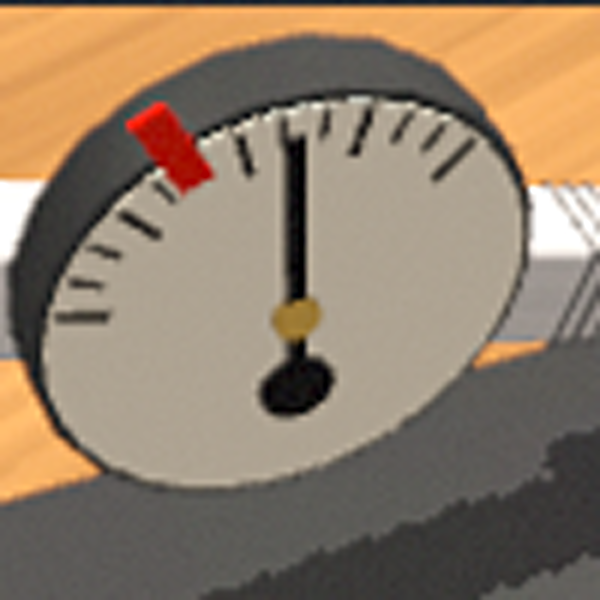

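The second view gives ticks from (82,318), the 90° one, round to (455,160) at −30°. The tab corners are (128,125), (162,102), (214,175) and (187,193). I'll fit both views jointly.

```bash
cat > fit2.py <<'E'
from h import *
from scipy.optimize import least_squares
def view(fn,ox,oy):
    w=np.load(fn); M=w['mount'];K=w['intrinsics']; R=Ro.from_euler('xyz',w['r']).as_matrix(); Rc=R@M[:3,:3]; C=w['P']+R@M[:3,3]
    def pj(P):
        q=(np.atleast_2d(P)-C)@Rc; q=q@K.T; q=np.array([559,419])-q[:,:2]/q[:,2:]; return (q-[ox-.5,oy-.5])*6-.5
    return pj
V=[(view('pics/w1.npz',235,155),[(275,140),(236,150),(142,175),(113,188),(92,208),(90,240),(313,153),(350,178),(388,192),(425,217),(443,250)],[20,30,60,70,80,90,10,0,-10,-20,-30],[(130,72),(163,66),(204,152),(172,163)],(279,155),(278.5,340),[(55,255),(340,515),(500,245),(525,350),(100,380)]),
 (view('pics/w2.npz',230,160),[(289,130),(243,155),(166,193),(142,225),(105,252),(86,285),(82,318),(325,124),(362,132),(404,127),(433,138),(455,160)],[20,30,50,60,70,80,90,10,0,-10,-20,-30],[(128,125),(162,102),(214,175),(187,193)],(296,140),(296,319),[(43,345),(220,489),(525,225),(370,95),(450,390)])]
def res(x,full=False):
    mar,X,r0,r1,nX,rf=x[10:]; E=[]
    for k,(pj,tk,ta,tab,ne,hub,ed) in enumerate(V):
        y=x[5*k:5*k+5]; T=toolR(y[3],y[4]); f=lambda X,a,b:y[:3]+T@[X,a,b]
        pol=lambda r,t,X:f(X,-.068-r*np.sin(t),.01+r*np.cos(t))
        for t,p in zip(np.radians(ta),tk):
            q=pj([pol(.028,t,.02),pol(.030,t,.02)]); d=q[1]-q[0]; d/=np.linalg.norm(d); v=p-q[0]; E.append(d[0]*v[1]-d[1]*v[0])
        for p in ed:
            th=np.linspace(0,6.2832,180); q=pj([pol(rf,t,.02) for t in th]); c=q.mean(0); i=np.argmin(np.linalg.norm(q-p,axis=1)); E.append((np.linalg.norm(np.array(p)-c)-np.linalg.norm(q[i]-c))*.5)
        P=[f(X,-.068-r*np.sin(mar)-s*.0025*np.cos(mar),.01+r*np.cos(mar)-s*.0025*np.sin(mar)) for r,s in((r1,1),(r1,-1),(r0,-1),(r0,1))]
        E+=list((pj(P)-tab).ravel()); E+=list((pj(f(nX,-.068,.01))-hub).ravel()*.7); E.append((pj(pol(.028,y[4],nX))-ne)[0,0])
        E.append((y[4]-.312)*200); E+=list((y[:3]-[.4915,-.299,.061])*600)
    return np.array(E)
p0=[.4915,-.299,.061,1.233,.312]
o=least_squares(res,p0+p0+[.72,.022,.0286,.041,.0215,.0318],loss='soft_l1',f_scale=4,x_scale=[.01]*16); x=o.x
J=o.jac; cov=np.linalg.pinv(J.T@J)*2*o.cost/(len(o.fun)-16); s=np.sqrt(np.diag(cov))
print(np.round(x,4)); print(np.round(s[10:],4)); print(np.round(res(x)))
E
python3 fit2.py
```

```text
[ 0.49   -0.299   0.0601  1.2345  0.3103  0.4903 -0.299   0.0598  1.2392
  0.3158  0.7478  0.0207  0.0282  0.0411  0.0213  0.0326]
[0.0061 0.0004 0.0004 0.0005 0.0003 0.0004]
[ 1. -1.  0. -0.  0. -0. -1.  0. -1.  1. -0.  0. -1.  8. -0. -2. -2.  1.
 -1. -2.  3.  2.  1. -2.  1. -1.  0. -0. -1. -0. -1.  5. -2. -0.  1. -0.
 -0. -1. -1. -0.  1. -1.  1. -1. -1. -2.  3. -0. -1.  1.  4. -0.  2. -3.
 -8.  2.  1.  0.  1.  1. -1.  0. -1.]
```

Mark = 0.748 ± 0.006. Next: grasp, lift, and compare wrist pictures for slip.

```bash
cat >> h.py <<'E'
YG=-.008
def tcp_for(tip,head,down):   # TCP pose putting the tip at 'tip'
    T=toolR(head,down); R=gripR(T); return np.array(tip)-T@[0,.09-YG,-.002]-.006*R[:,2], rpy(R)
E
python3 - <<'E'
from plant import bot
from h import *
G=np.array([.4902,-.299,.060]); head,down=1.237,.314
T=toolR(head,down); R=gripR(T); p=G+T@[0,YG,0]-.006*R[:,2]; o=rpy(R)
P=np.array(bot.get_tool_pos()); bot.move_straight(P+[0.03,0,.13],.2)
bot.goto(p-.12*R[:,2],o); bot.move_straight(p,.15); print(bot.get_tool_pos()-p,bot.get_tcp_rot()-o,bot.get_time_s())
print(bot.set_gripper(0.0),bot.get_finger_gap(),bot.get_grasp_force(),bot.get_wrist_force(),bot.get_wrist_torque())
snap(bot,'wrist','g1')
bot.move_straight(np.array(bot.get_tool_pos())+[0,0,.10],.12); bot.hold(.3)
print(bot.get_finger_gap(),bot.get_grasp_force(),bot.get_wrist_force(),bot.get_wrist_torque(),bot.get_time_s())
snap(bot,'wrist','g2')
a=cv2.imread('pics/g1.png');b=cv2.imread('pics/g2.png')
cv2.imwrite('pics/g12.png',cv2.resize(np.hstack([a,b]),(800,300)))
E
```

```text
Traceback (most recent call last):
plant.Unreachable: the arm cannot follow that straight line within its joint ranges
```

```bash
cat > grasp.py <<'E'
from plant import bot
from h import *
G=np.array([.4902,-.299,.060]); head,down=1.237,.314
T=toolR(head,down); R=gripR(T); p=G+T@[0,YG,0]-.006*R[:,2]; o=rpy(R)
w=np.load('pics/w1.npz')
bot.move_straight(w['P'],.2,w['r']); bot.move_straight(w['P']+[0,0,.09],.2)
bot.goto(p-.12*R[:,2],o); bot.move_straight(p,.15); print(bot.get_tool_pos()-p,bot.get_tcp_rot()-o,bot.get_time_s())
print(bot.set_gripper(0.0),bot.get_finger_gap(),bot.get_grasp_force(),bot.get_wrist_force(),bot.get_wrist_torque())
snap(bot,'wrist','g1')
bot.move_straight(np.array(bot.get_tool_pos())+[0,0,.10],.12); bot.hold(.3)
print(bot.get_finger_gap(),bot.get_grasp_force(),bot.get_wrist_force(),bot.get_wrist_torque(),bot.get_time_s())
snap(bot,'wrist','g2')
a=cv2.imread('pics/g1.png');b=cv2.imread('pics/g2.png')
cv2.imwrite('pics/g12.png',cv2.resize(np.hstack([a,b]),(800,300)))
E
python3 grasp.py
```

```text
[ 0.00066191 -0.00027283  0.00071765] [-0.00116169  0.00013159 -0.00056704] 9.4833
False 0.015596265353612379 29.996620500460267 [ 0.6674817   0.0290255  -0.36440532] [ 0.24048144 -0.10868539  0.05890226]
0.015584598862668534 29.995439825579524 [ 0.36873633  0.56087789 -1.87389368] [ 0.46992416 -0.12435743 -0.03859633] 11.9583
```

View pics/g12.png

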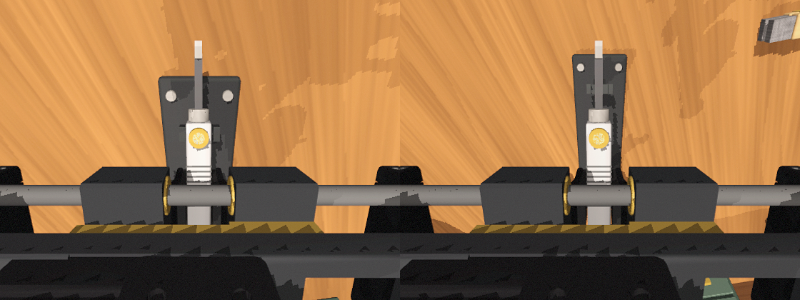

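The grip holds: gap 15.6 mm, and the tip at (198,41) and knob at (199,138) are unchanged after the lift, with about 1.9 N of weight. Next, dip the tip in the tin.

```bash
cat >> h.py <<'E'
def F(bot,n=10):
    a=[]
    for _ in range(n): a.append(bot.get_wrist_force()); bot.hold(.02)
    return np.mean(a,0)
def slip(a,b):   # pixel shift of knob/tip between two wrist pictures
    A,B=[cv2.imread('pics/%s.png'%n) for n in(a,b)]; r=[]
    for (x0,y0,x1,y1) in((262,150,296,230),(268,50,288,110)):
        t=A[y0:y1,x0:x1]; m=cv2.matchTemplate(B[y0-12:y1+12,x0-12:x1+12],t,cv2.TM_CCOEFF_NORMED)
        _,s,_,(u,v)=cv2.minMaxLoc(m); r.append((u-12,v-12,round(s,3)))
    return r
E
python3 - <<'E'
from plant import bot
from h import *
print(slip('g1','g2'))
tin=np.array([.5257,.0056,0]); h,d=1.28,.66
p,o=tcp_for(tin+[0,0,.09],h,d)
bot.goto(p,o); bot.hold(.2); f0=F(bot); print(f0,bot.get_time_s(),bot.get_tool_pos()-p)
a=snap(bot,'top','t1'); b=snap(bot,'scene','s1'); snap(bot,'wrist','g3'); print(slip('g2','g3'))
tip=tin+[0,0,.09]
i=lambda n,s,u:cv2.resize(cv2.imread(f'pics/{n}.png')[int(u[1])-40:int(u[1])+40,int(u[0])-50:int(u[0])+50],(400,320),interpolation=cv2.INTER_CUBIC)
ut,us=proj(a,tip)[0],proj(b,tip)[0]; print(ut,us)
cv2.imwrite('pics/c4.png',np.hstack([i('t1',a,ut),i('s1',b,us)]))
E
```

```text
[(0, 0, 0.943), (0, 0, 0.748)]
[ 0.20062402 -0.07248062 -2.22399935] 13.325 [-6.21248709e-05 -7.78559754e-04  1.17394828e-04]
[(0, 0, 0.49), (0, 1, 0.501)]
[316.71089684 217.17452556] [271.81869117 188.83100288]
```

View pics/c4.png

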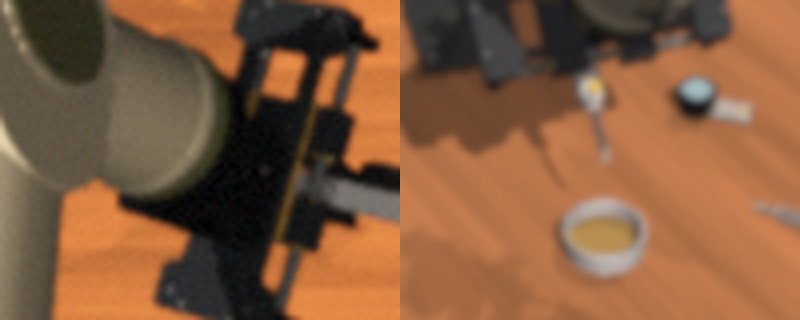

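The scene crop shows the tip at (604,158), within a pixel of the prediction and in line with the tin. I'll descend, dip and come back up.

```bash
python3 - <<'E'
from plant import bot
from h import *
tin=np.array([.5257,.0056,0]); h,d=1.28,.66
bot.move_straight(tcp_for(tin+[0,0,.012],h,d)[0],.12); f0=F(bot,5)
for z in (.008,.006,.0045):
    bot.move_straight(tcp_for(tin+[0,0,z],h,d)[0],.03); f=F(bot,5)-f0; print(z,np.round(f,2))
    if f[2]>.8: break
bot.hold(.3); snap(bot,'scene','s2'); print(bot.get_finger_gap())
bot.move_straight(tcp_for(tin+[0,0,.09],h,d)[0],.15)
S=np.array([.515,.2702,0]);hs=np.radians(76.4)
p,o=tcp_for(S+[0,0,.075],hs,.52); bot.goto(p,o); bot.hold(.3); print(bot.get_tool_pos()-p,bot.get_time_s(),F(bot))
b=snap(bot,'scene','s3'); snap(bot,'wrist','g4'); print(proj(b,S+[0,0,.075]))
c=lambda n,u:cv2.resize(cv2.imread(f'pics/{n}.png')[u[1]-50:u[1]+50,u[0]-50:u[0]+50],(400,400),interpolation=cv2.INTER_CUBIC)
cv2.imwrite('pics/c5.png',np.hstack([c('s2',(272,207)),c('s3',(330,230))]))
print(slip('g2','g4'))
E
```

```text
0.008 [-0.32 -0.15 -0.6 ]
0.006 [ 0.19 -0.05 -0.26]
0.0045 [ 0.02 -0.78  0.45]
0.01567534169356327
[ 0.00021436 -0.00088527  0.00014593] 17.7667 [ 0.00393812 -0.23420383 -2.07820813]
[[329.3966798  245.08708795]]
[(0, 0, 0.865), (0, 1, 0.767)]
```

View pics/c5.png

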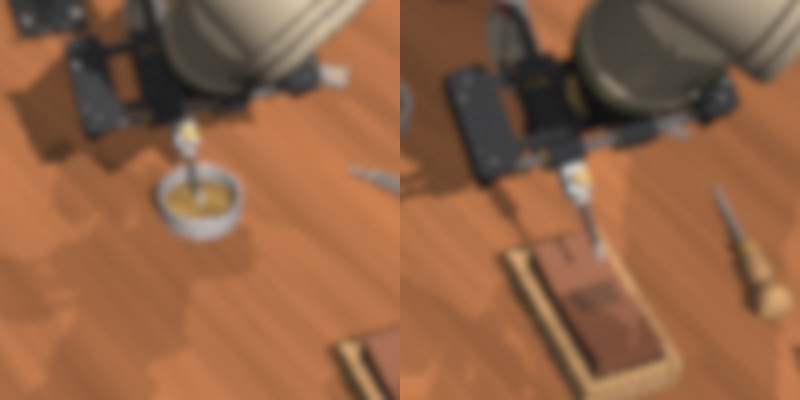

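The tip is in the tin's pad at (200,195), then hangs over the stone at (598,258). Next I'll set it down by force with the handle low.

```bash
python3 - <<'E'
from plant import bot
from h import *
S=np.array([.515,.2702,0]);hs=np.radians(76.4)
bot.move_straight(tcp_for(S+[0,0,.041],hs,.52)[0],.1); bot.hold(.2); f0=F(bot,15); print(np.round(f0,2))
for z in np.arange(.039,.0325,-.0007):
    bot.move_straight(tcp_for(S+[0,0,z],hs,.52)[0],.03); f=F(bot,10)-f0; print(round(z,4),np.round(f,2))
    if f[2]>1: break
print(F(bot,20)-f0,bot.get_time_s()); np.savez('touch.npz',z=z,f0=f0)
E
```

```text
[ 0.04 -0.12 -2.17]
0.039 [-0.17  0.15 -0.18]
0.0383 [ 0.    0.16 -0.02]
0.0376 [-0.02 -0.   -0.11]
0.0369 [-0.   -0.14  0.36]
0.0362 [-0.07 -0.29  0.93]
0.0355 [-0.22 -0.72  2.08]
[-0.05750951 -0.87482427  1.65805278] 21.8083
```

```bash
python3 - <<'E'
from plant import bot
from h import *
S=np.array([.515,.2702,0]);hs=np.radians(76.4); f0=np.load('touch.npz')['f0']
z=.0359
bot.move_straight(tcp_for(S+[0,0,z],hs,.52)[0],.03); bot.hold(.7)
snap(bot,'wrist','g5'); print('slip',slip('g4','g5'),F(bot)-f0)
for d in np.linspace(.52,.748,7)[1:]:
    p,o=tcp_for(S+[0,0,z],hs,d); bot.move_straight(p,.02,o); f=F(bot,10)-f0
    print(round(d,3),np.round(f,2),np.round(bot.get_tool_pos()-p,4),bot.get_time_s())
    if f[2]>2.3: z+=.0005
    if f[2]<.8: z-=.0004
bot.hold(1.); snap(bot,'wrist','g6'); print(slip('g5','g6'),slip('g4','g6'),slip('g2','g6'),bot.get_tcp_rot()-o,z,bot.get_time_s())
s=snap(bot,'scene','s4'); T=toolR(hs,.748); D=S+[0,0,z]-T@[0,.09,-.002]+T@[.02,-.068,.01]; u=proj(s,D)[0].astype(int); print(u)
c=s['color'][max(u[1]-25,0):u[1]+25,u[0]-25:u[0]+25,::-1]
c1=s['color'][150:270,270:390,::-1]
cv2.imwrite('pics/c6.png',np.hstack([cv2.resize(c,(400,400),interpolation=cv2.INTER_CUBIC),cv2.resize(c1,(400,400))]))
E
```

```text
slip [(0, 0, 0.919), (0, 0, 0.848)] [-0.34410033 -0.60718919  1.65489987]
0.558 [-0.14  0.92  1.09] [-0.  0. -0.] 23.475
0.596 [0.08 0.66 1.09] [ 0.     -0.0001 -0.    ] 23.975
0.634 [-0.23  0.71  1.3 ] [ 0.     -0.0001 -0.    ] 24.475
0.672 [-0.19  0.89  1.5 ] [ 0. -0. -0.] 24.975
0.71 [-0.46  0.77  1.28] [ 0. -0.  0.] 25.475
0.748 [-0.44  0.79  1.49] [-0. -0. -0.] 25.975
[(0, 0, 0.923), (0, 0, 0.944)] [(0, 0, 0.901), (0, 0, 0.836)] [(0, 0, 0.849), (-1, 0, 0.59)] [-6.28316195e+00  3.19282492e-05  3.03672034e-05] 0.0359 27.025
[308 201]
```

View pics/c6.png

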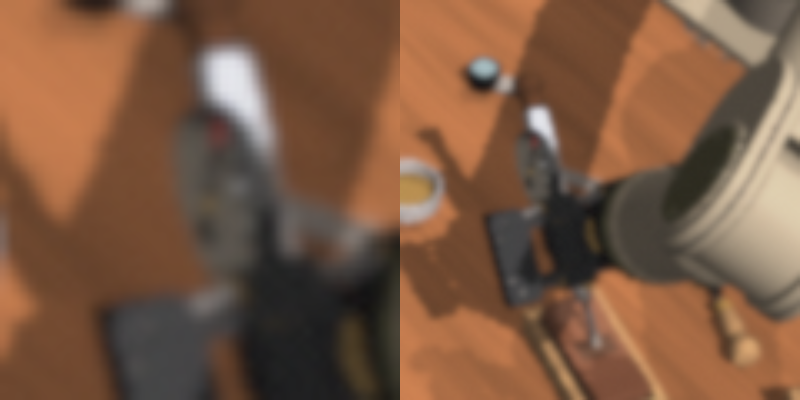

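The scene view shows the red tab straight above the dial's hub, at (215,132) over about (210,200), as it should be. Now a subpixel slip check between the grasp picture and now.

```bash
python3 - <<'E'
from h import *
M=np.load('mount.npy'); K=np.load('pics/w1.npz')['intrinsics']
def pw(y,z,dth):
    c,s=np.cos(dth),np.sin(dth); y0=y-YG; yy,zz=YG+y0*c+z*s,-y0*s+z*c   # tip down by dth
    P=np.array([yy-YG,0,.006-zz]); q=M[:3,:3].T@(P-M[:3,3]); q=K@q; return q[:2]/q[2]
for n,y,z in(('tip',.09,.0),('knob',.036,.014),('collar',.045,.0)): print(n,pw(y,z,0),(pw(y,z,.01)-pw(y,z,-.01))/.02)
ims={n:cv2.imread(f'pics/{n}.png') for n in('g1','g2','g4','g5','g6')}
up=lambda I:cv2.resize(I,None,fx=8,fy=8,interpolation=cv2.INTER_CUBIC)
for (x0,y0,x1,y1) in((266,176,292,214),(266,52,290,84),(262,145,296,175)):
  for b in('g2','g4','g5','g6'):
    t=up(ims['g1'][y0:y1,x0:x1]); B=up(ims[b][y0-4:y1+4,x0-4:x1+4])
    _,s,_,(u,v)=cv2.minMaxLoc(cv2.matchTemplate(B,t,cv2.TM_CCOEFF_NORMED)); print((x0,y0),b,u/8-4,v/8-4,round(s,3))
E
```

```text
tip [277.82856035  56.0514902 ] [ 0.51389644 53.24148586]
knob [277.84760458 186.3483138 ] [  0.20138031 -50.6810132 ]
collar [277.89956702 161.84624092] [  0.23063901 -11.54369747]
(266, 176) g2 0.25 0.25 0.86
(266, 176) g4 0.25 0.0 0.827
(266, 176) g5 0.125 0.25 0.827
(266, 176) g6 0.0 0.375 0.807
(266, 52) g2 0.5 -0.375 0.808
(266, 52) g4 0.5 0.0 0.972
(266, 52) g5 0.5 0.0 0.886
(266, 52) g6 0.125 0.125 0.857
(262, 145) g2 0.25 0.125 0.983
(262, 145) g4 0.125 0.75 0.788
(262, 145) g5 0.125 0.875 0.854
(262, 145) g6 0.375 0.875 0.686
```

Slip is below about 0.005 rad. I'll let the needle settle and hand in.

```bash
python3 - <<'E'
from plant import bot
from h import *
bot.hold(2.5); print(F(bot)-np.load('touch.npz')['f0'],bot.get_finger_gap(),bot.get_time_s()); print(bot.close_job())
E
```

```text
[-0.35150462  0.55003848  1.12805434] 0.015773667473590054 29.7417
the job is handed in; nothing more can be done
None
```

I handed the job in at 29.7 s: the graver was dipped in the oil, set on the small brown stone handle-low, then rocked up to about 0.748 rad, my camera estimate of the red mark (the final needle was too blurred to read directly). It is still gripped, pressing about 1 N, with no measurable slip.

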